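# Slide a thin tile slip out of its holder and measure it

### The job

Press lightly on the thin clay tile slip with closed fingertips and slide it along its grooved wooden holder, past the little sprung roller that keeps it in, until about a third of its length hangs over the open end, then grip the overhanging part by its two long edges and lift it out. Lay it flat and lengthwise along the middle of the narrow measuring rest, slide it up gently until its end is flush against the headboard, and let go. The slip is brittle: never press or push it hard against the holder or the rest, do not let it fall, and leave the other things on the table where they are.

Things in the scene. Friction and masses are not known exactly. Their poses are not given: they have to be found in the camera images.
- slip: the tile slip: thin flat rectangular terracotta plate, 120 mm long (its x), 56 mm wide (y), 4 mm thick (z), about 70 g. Origin at its centre, mid-thickness. Starts lengthwise in the holder's channel, near its closed end. Over 25 N against holder or rest cracks it; 8 to 12 N of fingertip pressure drags it along, past the roller too; across its edges it bears a firm grip (30 N), which keeps it from sagging
- holder: fixed wooden holder, 190 (x) by 89 mm (y); origin: centre of its underside, 0 to 8 mm below the table top. Heights over origin: floor of its channel (along x, 61 mm wide) 45, rims beside it (14 mm wide, no room for fingers beside the slip) 53. Closed at x = +85 mm; open at the -x end (x = -95), roughly towards the robot, free below. A sprung brass roller in the -y rim at x = -66 bulges 7 mm into it
- holder_mouth (a point): middle of the channel floor's edge at the holder's open end, 45 mm above the holder's origin; axes as the holder's, -x points out of the channel
- rest: fixed wooden measuring rest; origin: centre of its underside, 0 to 6 mm below the table top. Base 160 (x) by 100 mm (y); on it a bed 40 mm wide (fingers pass down beside the slip), x from -75 to 60 mm, top 40 mm above the origin, with dark scale lines; at its +x end, away from the robot, a headboard 50 mm wide, 30 mm higher, face at x = 60 mm. Slip home: centre at x = 0, y = 0, 42 mm over the origin
- rest_stop (a point): foot of the headboard's working face, in the middle of the bed, 40 mm above the rest's origin; axes as the rest's, +x points into the headboard
- sherd_a: loose bystander: small flat terracotta potsherd, about 45 x 35 x 9 mm, lying between the holder and the rest; origin at the centre of its underside
- sherd_b: loose bystander: pale flat potsherd, about 55 x 45 x 10 mm, lying in the middle, nearest the robot; origin at the centre of its underside
- sherd_c: loose bystander: flat terracotta potsherd, about 75 x 60 x 11 mm, lying out to the left; origin at the centre of its underside
- jar: loose bystander: capped jar, 56 mm across and 75 mm tall, out to the left; origin at the centre of its underside
- brush: loose bystander: hand brush lying out to the right; origin at the centre of its underside
- cup: loose bystander: white ceramic cup, 68 mm across and 70 mm tall, out to the right; origin at the centre of its underside
- tape: loose bystander: cardboard disc 70 mm across and 20 mm thick, in the middle, far from the robot; origin at the centre of its underside
Not all that is in view belongs to the job. What is meant by the slip is not turquoise or yellow, and is the larger of those in its own colour.

How it is judged:
By the outcome, as a careful person would: the job done as asked, in the order asked, and still so for the second after the job is handed in, with the robot touching nothing.
It also fails if it takes over 67 s, if anything falls off the work surface, if the arm or the gripper's body presses on something with over 40 N, if the wrist force passes 120 N, or if a joint passes its speed limit or range.

### The arm

A 7-joint arm with a two-finger parallel gripper is mounted at the origin on the work surface. World frame = base frame: x ahead of the robot, y to its left, z up, the work surface at z = 0. Lengths are in m, angles in rad, forces in N, time in s.
With the tool pointing down it reaches from about 0.425 to 0.925 m from the base axis. Payload 6.8 kg.
Tool frame: the origin (TCP) lies midway between the tips of the shut fingers; the grasp point (between the pads) lies 19 mm behind it (r.grip_point_offset is the distance from the TCP to the grasp point, in m); z points along the fingers, y is the direction in which the jaws open and shut (so a half turn about z gives the same grasp; the last joint's range is limited). The gripper opens to 85 mm and grips with 20 to 120 N. Pads are 22 mm wide; open, the fingers measure 114 mm over their backs; the gripper's body (76 mm by 85 mm) begins 54 mm behind the grasp point. The pads swing forward as they close: fully open they stand 13 mm farther back than shut.
Start: joints at [1.188, 0.477, 0.022, 1.555, -0.011, 1.109, -0.083], TCP at [0.183, -0.65, 0.231] pointing down, gripper open.
Joint ranges: [-2.96, 2.96], [-0.34, 2.1], [-1.41, 1.46], [0.24, 2.44], [-1.37, 4.51], [0.17, 1.92], [-2.96, 2.96]. Speed limits (rad/s): [2.39, 2.39, 3.14, 3.14, 3.14, 3.14, 3.14].

### API

Orientations are given as a rotation vector (axis times angle).
In Python, from bench import r, grab_frame, camera_params gives the robot as it stands.
- The arm moves only by the tool carry_out, never from a script. Its argument "motion" is text: rows parted by semicolons, each of 5 numbers parted by spaces: the closure, from 0 (fully open) to 1 (shut), then the shift along the tool's x, y, z in mm, then the turn about the tool's z in rad. In form: fingers dx dy dz twist; .... A call has exactly 8 rows; each row shifts and turns the commanded pose from where the row before left it, along the tool's axes as they then stand; what a row does not reach is not made up. A row lasts 1/8 s, in which the tool goes at most 62.5 mm and 10.7 degrees, less where a joint would pass 70% of its speed; a pose out of reach is approached as far as the arm can. A call with a gripper value outside its range is refused whole. The fingers move at their own pace and stop on an object; "newtons" is the grip in N (left out, the last holds). Time passes only in rows, so rows that do not move let the fingers close, or fill a call up. It gives the time, the measured TCP pose, the force and the opening at its end, in the units of the state.
- r.get_obs(): the state, without advancing time (a new reading comes with each control period).
- grab_frame(name): name is "side" or "top"; returns the picture (384x512x3 uint8, red, green, blue); there is no depth.
- camera_params(name): a dict with "fx", "fy", "cx", "cy" (pixels), "eye" and "attitude" of the camera in the world. Camera axes: x right, y down, z forward; pixel columns grow to the right and rows downward; lengths in m; the calibration is good to about 2 mm. A picture is of the moment at which its call begins. camera_params takes no time and is no camera call.
- r.hand_in(): hands the job in, once; it reports no verdict.
The state is a dict: "clock": time; "joints": joint angles; "qvel": joint speeds; "tau": joint torques, N m; "tcp_pos": TCP position; "orientation": TCP orientation; "contact_force": force on the tool from outside, world axes, zero at the start; "moment": the same for the moment, N m; "grip_width": finger opening in m.
Only numpy, scipy, OpenCV 4.12 (cv2) and the standard library are available. Lean on these libraries where they do the work, as an engineer would, in place of code of your own. Each camera call takes 0.05 s, during which the arm holds its last target.

## Working session

There is one attempt and no reset: what is moved stays moved. The work goes in short steps, Python scripts to look and compute and a tool call to move; the robot and the scene stay as the last step left them, time stands still between calls to the robot, and variables do not carry over. Pictures are saved under pics/ and viewed, and the job is handed in when it is done.

Besides the shell and the picture viewer there is one more tool, called after "Request:" as a command line: name --argument value ..., lists and objects as JSON in quotes. carry_out: Moves the arm, as the interface text tells. Its arguments: {"type":"object","properties":{"motion":{"type":"string"},"newtons":{"type":"number"}},"required":["motion"]}

```bash
ls; mkdir -p pics; python3 - <<'E'
from bench import r,grab_frame,camera_params
import cv2
for n in("top","side"):
    f=grab_frame(n); cv2.imwrite(f"pics/{n}0.png",f[:,:,::-1]); print(n,camera_params(n))
o=r.get_obs(); print(o, r.grip_point_offset)
E
```

```text
pics
top {'fx': 487.0640220392315, 'fy': 487.0640220392315, 'cx': 255.9167535242507, 'cy': 196.89455904445867, 'eye': array([ 0.23603607, -0.01020481,  1.335753  ]), 'attitude': array([-2.16382907,  2.02626698, -0.24207235])}
side {'fx': 449.62176065097, 'fy': 449.62176065097, 'cx': 247.96267567104817, 'cy': 181.68014562338357, 'eye': array([0.31570666, 0.72809215, 0.99100951]), 'attitude': array([-0.40083693,  2.83522127, -1.00033294])}
{'clock': 0.1, 'joints': array([ 1.1879028 ,  0.47772632,  0.02231662,  1.55633841, -0.0115018 ,
        1.10934325, -0.08309499]), 'qvel': array([ 0.00051191, -0.00272425,  0.00095648, -0.00257278,  0.00029774,
       -0.00033454,  0.00060033]), 'tau': array([ 4.47326587e-03, -5.97759748e+01,  1.61406722e+00, -2.81955385e+01,
        1.28859075e-02,  5.03716234e-03, -1.09596138e-05]), 'tcp_pos': array([ 0.18301751, -0.6491508 ,  0.23042248]), 'orientation': array([-3.11033813e+00, -4.30135302e-01,  5.32815035e-04]), 'contact_force': array([-0.37795239, -0.52647861,  0.22370076]), 'moment': array([0.02295046, 0.02337441, 0.00038228]), 'grip_width': 0.0850920044332821} 0.0187
```

View pics/top0.png

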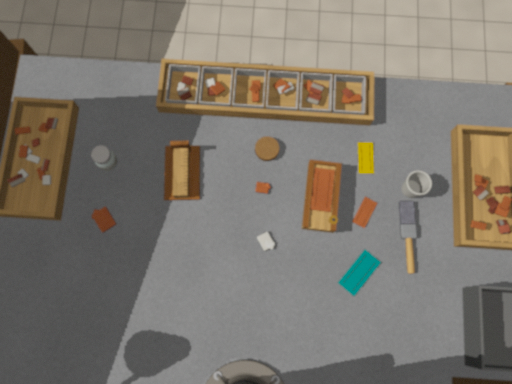

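View pics/side0.png

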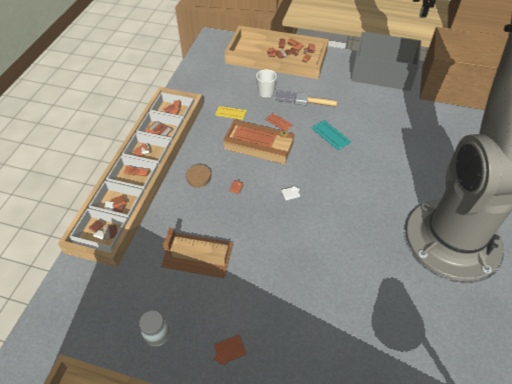

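The top view shows the holder around (322,197) with its open end down near (328,228), and the terracotta slip inside it. The rest is around (182,171) with its headboard at the top, near (180,145). I'll zoom in on both.

```bash
cat > h.py <<'E'
import numpy as np, cv2
from scipy.spatial.transform import Rotation as R
from bench import camera_params
def cam(n):
    p=camera_params(n); return p, R.from_rotvec(p['attitude']).as_matrix()
def ray(n,uv,z):
    p,M=cam(n); uv=np.atleast_2d(np.array(uv,float))
    d=np.c_[(uv[:,0]-p['cx'])/p['fx'],(uv[:,1]-p['cy'])/p['fy'],np.ones(len(uv))]@M.T
    e=p['eye']; return e+d*((z-e[2])/d[:,2])[:,None]
def proj(n,X):
    p,M=cam(n); q=(np.atleast_2d(X)-p['eye'])@M
    return np.c_[q[:,0]/q[:,2]*p['fx']+p['cx'],q[:,1]/q[:,2]*p['fy']+p['cy']]
def crop(n,src,x0,y0,w,h,s,out):
    im=cv2.imread(src)[y0:y0+h,x0:x0+w]; cv2.imwrite(out,cv2.resize(im,None,fx=s,fy=s,interpolation=cv2.INTER_CUBIC))
E
python3 - <<'E'
from h import *
crop('top','pics/top0.png',290,150,60,90,6,'pics/a1.png'); crop('top','pics/top0.png',155,130,60,80,6,'pics/a2.png')
crop('side','pics/side0.png',215,115,85,50,8,'pics/a3.png'); crop('side','pics/side0.png',155,225,85,55,8,'pics/a4.png')
a=cv2.imread('pics/a1.png');b=cv2.imread('pics/a2.png');b=cv2.copyMakeBorder(b,0,60,0,0,0);cv2.imwrite('pics/a12.png',np.hstack([a,b]))
a=cv2.imread('pics/a3.png')[:280*2];b=cv2.imread('pics/a4.png');c=np.vstack([a[:,:],b]);print(c.shape);cv2.imwrite('pics/a34.png',cv2.resize(c,None,fx=.7,fy=.7))
for n,uv in(('top',(322,197)),('top',(182,171)),('side',(258,142))): print(ray(n,uv,0.05))
E
```

```text
(840, 680, 3)
[[ 0.55292063 -0.17467915  0.05      ]]
[[0.60088151 0.21166716 0.05      ]]
[[ 0.55718513 -0.14874347  0.05      ]]
```

View pics/a12.png

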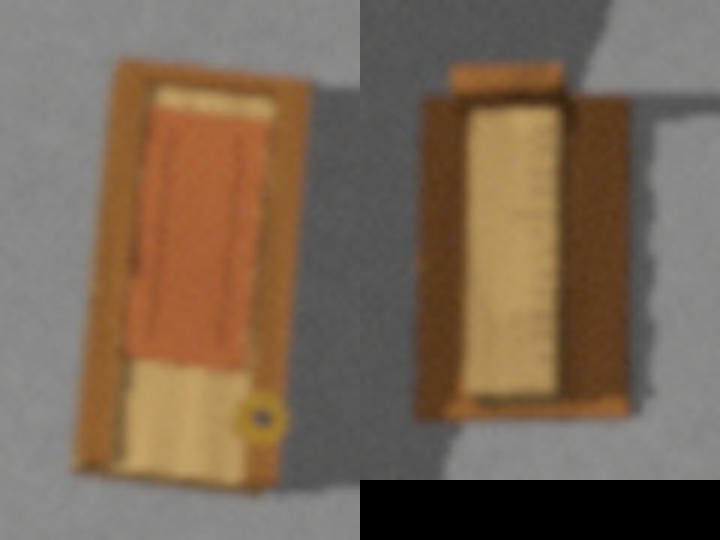

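View pics/a34.png

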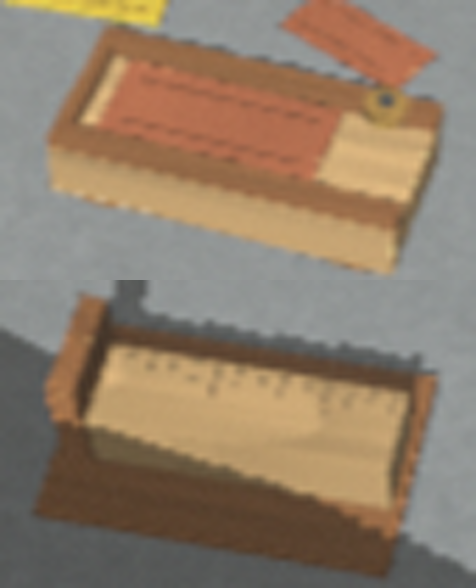

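The slip sits in the channel about 35 mm from the open end, with the roller at top-view pixel (333,219). The rest's bed is visible in both views. Next I'll measure using masks.

```bash
cat >> h.py <<'E'
from scipy.optimize import least_squares
def corners(mask,off):
    c=max(cv2.findContours(mask,cv2.RETR_EXTERNAL,cv2.CHAIN_APPROX_NONE)[0],key=cv2.contourArea)
    rc=cv2.minAreaRect(c); return rc,c
def quad(mask,S,off):
    """fit 4 lines to contour of upsampled mask -> corners px"""
    rc,c=corners(mask,off); pts=c[:,0,:].astype(float)
    eps=.02*cv2.arcLength(c,True)
    hull=cv2.convexHull(c)
    for k in np.linspace(.01,.15,60):
        ap=cv2.approxPolyDP(hull,k*cv2.arcLength(hull,True),True)[:,0,:].astype(float)
        if len(ap)<=4: break
    L=[]
    for i in range(len(ap)):
        a,b=ap[i],ap[(i+1)%len(ap)]; d=(b-a)/np.linalg.norm(b-a); l=np.linalg.norm(b-a)
        t=(pts-a)@d; n=np.abs((pts-a)@np.array([-d[1],d[0]]))
        s=pts[(t>.12*l)&(t<.88*l)&(n<.08*l+S)]
        vx,vy,x,y=cv2.fitLine(s.astype(np.float32),cv2.DIST_HUBER,0,.01,.01).ravel(); L.append((np.array([x,y]),np.array([vx,vy])))
    out=[]
    for i in range(len(L)):
        (p,d),(q,e)=L[i-1],L[i]; t=np.linalg.solve(np.c_[d,-e],q-p); out.append(p+t[0]*d)
    return (np.array(out)+.5)/S-.5+off
def up(im,x0,y0,w,h,S): return cv2.resize(im[y0:y0+h,x0:x0+w],None,fx=S,fy=S,interpolation=cv2.INTER_CUBIC)
def tri(a,b):
    A=[];y=[]
    for n,uv in(('top',a),('side',b)):
        p,M=cam(n);k=M.T;t=-k@p['eye']
        u=(uv[0]-p['cx'])/p['fx'];v=(uv[1]-p['cy'])/p['fy']
        A+=[k[0]-u*k[2],k[1]-v*k[2]];y+=[-(t[0]-u*t[2]),-(t[1]-v*t[2])]
    s=np.linalg.lstsq(np.array(A),np.array(y),rcond=None);return s[0]
E
python3 - <<'E'
from h import *
S=8
def slipmask(n,x0,y0,w,h):
    im=up(cv2.imread(f'pics/{n}0.png'),x0,y0,w,h,S); hs=cv2.cvtColor(im,cv2.COLOR_BGR2HSV); return im,hs
for n,b in(('top',(290,150,60,90)),('side',(215,115,85,50)),):
    im,hs=slipmask(n,*b)
    for (u,v) in ((320,190),(325,215),(308,190)) if n=='top' else ((255,136),(282,143),(245,146)):
        print(n,u,v,hs[int((v-b[1])*S),int((u-b[0])*S)])
for n,b in(('top',(155,130,60,80)),('side',(155,225,85,55))):
    im,hs=slipmask(n,*b)
    for (u,v) in ((180,175),(167,175),(204,170),(182,195)) if n=='top' else ((195,250),(190,265),(160,240)):
        print(n,u,v,hs[int((v-b[1])*S),int((u-b[0])*S)])
E
```

```text
top 320 190 [ 11 176 165]
top 325 215 [ 19 123 181]
top 308 190 [ 15 171 139]
side 255 136 [  9 140 180]
side 282 143 [ 18 107 219]
side 245 146 [ 15 123 160]
top 180 175 [ 19 122 184]
top 167 175 [ 14 177  92]
top 204 170 [ 30   2 128]
top 182 195 [ 19 130 149]
side 195 250 [ 18 108 196]
side 190 265 [ 14 122  88]
side 160 240 [ 0  0 89]
```

```bash
python3 - <<'E'
from h import *
S=8
def run(src,n,b,f,out):
    im=up(cv2.imread(src),*b,S);hs=cv2.cvtColor(im,cv2.COLOR_BGR2HSV).astype(int)
    m=(f(hs[...,0],hs[...,1],hs[...,2])*255).astype(np.uint8)
    m=cv2.morphologyEx(m,cv2.MORPH_CLOSE,np.ones((13,13)));m=cv2.morphologyEx(m,cv2.MORPH_OPEN,np.ones((9,9)))
    q=quad(m,S,np.array(b[:2])); o=im.copy()
    cv2.polylines(o,[np.int32(((q-b[:2])+.5)*S)],True,(255,0,0),1); cv2.imwrite(out,o); return q
T='pics/top0.png';D='pics/side0.png'
st=run(T,'top',(290,150,60,90),lambda h,s,v:(h<=12)&(s>120)&(v>120),'pics/q1.png')
ss=run(D,'side',(215,115,60,45),lambda h,s,v:(h<=12)&(s>100)&(v>120),'pics/q2.png')
ho=run(T,'top',(290,150,60,90),lambda h,s,v:(s>70),'pics/q3.png')
be=run(T,'top',(155,130,60,80),lambda h,s,v:(h>15)&(s<150)&(s>70)&(v>125),'pics/q4.png')
hd=run(T,'top',(155,130,60,18),lambda h,s,v:(s>70)&(v>95),'pics/q5.png')
for nm,q,z in(('slip',st,.045),('holder',ho,.049),('bed',be,.037),('head',hd,.067)):
    X=ray('top',q,z); print(nm,q.round(1).tolist()); print(X[:,:2].round(4).tolist(),'c',X.mean(0).round(4),'len',np.linalg.norm(np.diff(X,axis=0),axis=1).round(4), 'ang',[round(float(np.degrees(np.arctan2(*(X[i]-X[i-1])[1::-1]))),1) for i in range(4)])
print('side',ss.round(1).tolist()); X=ray('side',ss,.045);print(X[:,:2].round(4).tolist(),X.mean(0))
A=[cv2.imread(f'pics/q{i}.png') for i in(1,3,4)]
H=max(a.shape[0] for a in A);A=[cv2.copyMakeBorder(a,0,H-a.shape[0],0,0,0) for a in A]
cv2.imwrite('pics/qq.png',cv2.resize(np.hstack(A),(800,400)))
E
```

```text
slip [[314.2, 167.7], [333.8, 170.4], [330.3, 210.9], [309.9, 208.4]]
[[0.636, -0.1509], [0.6318, -0.2054], [0.517, -0.1989], [0.5202, -0.1438]] c [ 0.5763 -0.1747  0.045 ] len [0.0546 0.115  0.0553] ang [-3.5, -94.4, 176.8, 86.6]
holder [[308.4, 158.9], [341.7, 162.7], [336.0, 232.4], [301.2, 228.2]]
[[0.659, -0.1337], [0.6541, -0.2258], [0.4586, -0.2155], [0.4638, -0.1222]] c [ 0.5589 -0.1743  0.049 ] len [0.0923 0.1957 0.0934] ang [-3.4, -93.1, 177.0, 86.8]
bed [[187.4, 147.1], [186.9, 195.1], [171.8, 195.4], [172.5, 148.1]]
[[0.6752, 0.2058], [0.5369, 0.1935], [0.5334, 0.2347], [0.6693, 0.2472]] c [0.6037 0.2203 0.037 ] len [0.1388 0.0413 0.1364] ang [-81.9, -174.9, 94.8, 5.3]
head [[191.5, 139.6], [187.2, 144.1], [168.9, 145.8], [169.3, 140.0]]
[[0.6875, 0.1917], [0.6736, 0.2023], [0.6653, 0.2516], [0.6822, 0.2525]] c [0.6772 0.2245 0.067 ] len [0.0175 0.05   0.0169] ang [-85.0, 142.5, 99.5, 3.0]
side [[231.5, 137.9], [238.4, 124.5], [275.5, 133.6], [270.2, 147.4]]
[[0.638, -0.1486], [0.6351, -0.208], [0.5179, -0.2004], [0.5189, -0.142]] [ 0.57746698 -0.17474221  0.045     ]
```

View pics/qq.png

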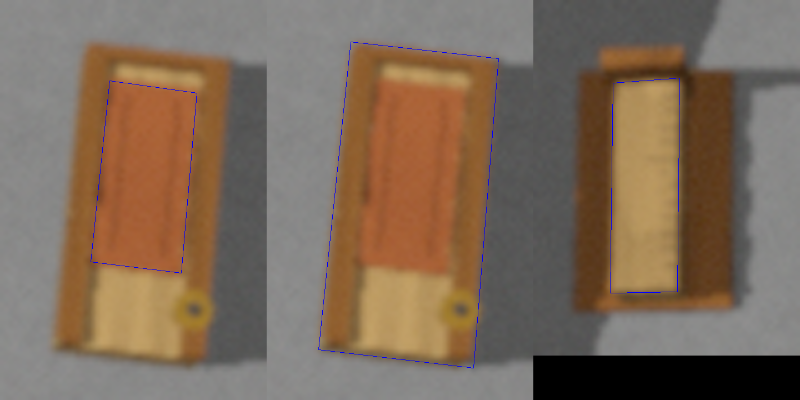

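```bash
cat >> h.py <<'E'
def togo(target=None,yaw=None):
    from bench import r
    o=r.get_obs(); M=R.from_rotvec(o['orientation']).as_matrix()
    y=np.degrees(np.arctan2(M[1,0],M[0,0]))
    print('t',round(o['clock'],2),'tcp',(o['tcp_pos']*1000).round(1),'yaw',y.round(2),'tilt',M[:,2].round(4),'F',o['contact_force'].round(2),'M',o['moment'].round(2),'w',round(o['grip_width']*1000,1))
    if yaw is not None: print('twist',np.radians(y-yaw).round(4))
    if target is not None: print('tool delta mm',(M.T@(np.array(target)-o['tcp_pos'])*1000).round(1))
    return o,M
E
python3 -c "
from h import *
togo((.612,-.177,.15),-3.2)"
```

```text
t 0.1 tcp [ 183.  -649.2  230.4] yaw 15.75 tilt [-6.0e-04  1.6e-03 -1.0e+00] F [-0.38 -0.53  0.22] M [0.02 0.02 0.  ] w 85.1
twist 0.3307
tool delta mm [ 541.  -337.9   80.9]
```

Request:
carry_out --motion "1 49 -31 0 0;1 49 -31 0 0;1 49 -31 0 0;1 49 -31 0 0;1 49 -31 0 0;1 49 -31 0 0;1 49 -31 0 0;1 49 -31 0 0" --newtons 30

```text
clock: 1.1
tcp_pos: [0.494, -0.3031, 0.2311]
orientation: [-3.112, -0.43, 0.001]
contact_force: [0.3, -0.4, -0.5]
grip_width: -0.0001
```

```bash
python3 -c "
from h import *
togo((.612,-.177,.10),-3.2)"
```

```text
t 1.1 tcp [ 494.  -303.1  231.1] yaw 15.74 tilt [-4.e-04  0.e+00 -1.e+00] F [ 0.34 -0.44 -0.55] M [ 0.04 -0.04 -0.01] w -0.1
twist 0.3305
tool delta mm [147.9 -89.3 131.1]
```

Request:
carry_out --motion "1 37 -22 20 0;1 37 -22 30 0;1 37 -22 40 0;1 37 -23 40 0;1 0 0 0 0.165;1 0 0 0 0.165;1 0 0 0 0;1 0 0 0 0"

```text
clock: 2.1
tcp_pos: [0.6113, -0.1789, 0.1012]
orientation: [3.14, -0.082, -0.0]
contact_force: [0.1, -0.7, -0.4]
grip_width: 0.0001
```

```bash
python3 -c "
from h import *
from bench import grab_frame
togo((.612,-.177,.055),-3.2)
for n in('top','side'): cv2.imwrite(f'pics/{n}1.png',grab_frame(n)[:,:,::-1])
crop('top','pics/top1.png',270,130,100,120,5,'pics/b1.png');crop('side','pics/side1.png',200,90,120,80,5,'pics/b2.png')
"
```

```text
t 2.1 tcp [ 611.3 -178.9  101.2] yaw -2.99 tilt [-3.e-04 -1.e-04 -1.e+00] F [ 0.1  -0.73 -0.36] M [ 0.02  0.01 -0.01] w 0.1
twist 0.0037
tool delta mm [ 0.6 -1.9 46.2]
```

View pics/b2.png

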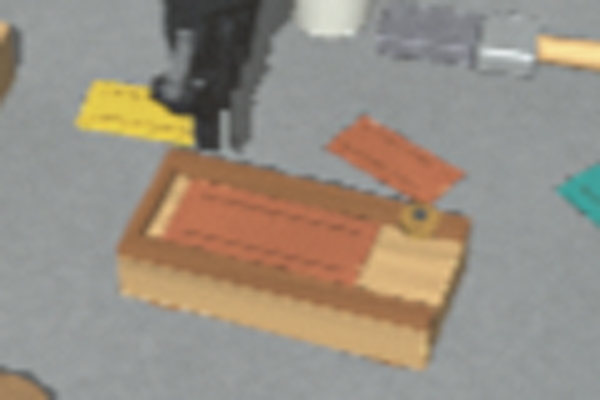

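Request:
carry_out --motion "1 0 -1 15 0;1 0 -1 12 0;1 0 0 10 0;1 0 0 5 0;1 0 0 3 0;1 0 0 1 0;1 0 0 1 0;1 0 0 0 0"

```text
clock: 3.2
tcp_pos: [0.6117, -0.1769, 0.0545]
orientation: [3.14, -0.087, 0.001]
contact_force: [0.4, 0.1, 0.5]
grip_width: 0.0002
```

Request:
carry_out --motion "1 0 0 1 0;1 0 0 1 0;1 0 0 1 0;1 0 0 1 0;1 0 0 1 0;1 0 0 0.5 0;1 0 0 0 0;1 0 0 0 0"

```text
clock: 4.2
tcp_pos: [0.6116, -0.1768, 0.0488]
orientation: [3.14, -0.087, 0.0]
contact_force: [1.3, -0.7, -0.2]
grip_width: -0.0
```

Request:
carry_out --motion "1 0 0 0.5 0;1 0 0 0.5 0;1 0 0 0.5 0;1 0 0 0.5 0;1 0 0 0 0;1 0 0 0 0;1 0 0 0 0;1 0 0 0 0"

```text
clock: 5.2
tcp_pos: [0.6117, -0.1768, 0.047]
orientation: [3.14, -0.087, 0.0]
contact_force: [-1.2, 0.4, 3.7]
grip_width: 0.0001
```

Request:
carry_out --motion "1 0 0 0.3 0;1 0 0 0.3 0;1 0 0 0 0;1 0 0 0 0;1 0 0 0 0;1 0 0 0 0;1 0 0 0 0;1 0 0 0 0"

```text
clock: 6.2
tcp_pos: [0.612, -0.1769, 0.047]
orientation: [3.14, -0.087, 0.001]
contact_force: [-1.2, 0.6, 8.8]
grip_width: 0.0003
```

```bash
python3 -c "
from h import *
togo()"
```

```text
t 6.2 tcp [ 612.  -176.9   47. ] yaw -3.17 tilt [ 8.e-04 -2.e-04 -1.e+00] F [-1.24  0.56  8.75] M [ 0.1   0.48 -0.03] w 0.3
```

Request:
carry_out --motion "1 -1 0 0.15 0;1 -2 0 0 0;1 -3 0 0 0;1 -3 0 0 0;1 -3 0 0 0;1 -3 0 0 0;1 -3 0 0 0;1 -2 0 0 0"

```text
clock: 7.2
tcp_pos: [0.5935, -0.1759, 0.047]
orientation: [3.14, -0.087, 0.006]
contact_force: [2.7, -0.4, 5.3]
grip_width: 0.0002
```

```bash
python3 -c "
from h import *
from bench import grab_frame
togo()
cv2.imwrite(f'pics/top2.png',grab_frame('side')[:,:,::-1])
crop('side','pics/top2.png',200,90,120,80,5,'pics/c1.png')
"
```

```text
t 7.2 tcp [ 593.5 -175.9   47. ] yaw -3.16 tilt [ 3.9e-03 -5.0e-04 -1.0e+00] F [ 2.66 -0.36  5.28] M [-0.   -0.4   0.01] w 0.2
```

View pics/c1.png

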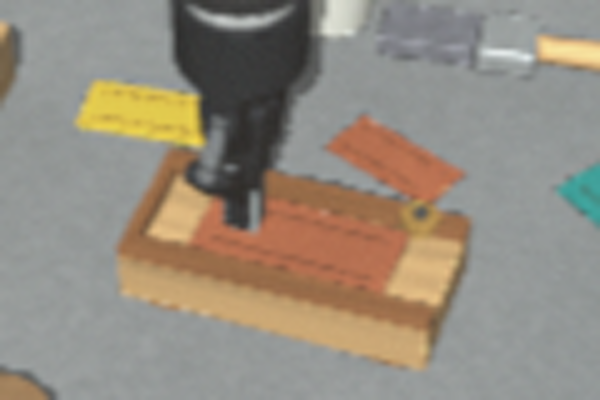

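The slip is dragging along: its near end has moved about 20 mm towards the roller. The normal force has dropped to 5 N, so I'll add a bit of pressure.

Request:
carry_out --motion "1 -2 0 0.3 0;1 -3 0 0.1 0;1 -3 0 0 0;1 -3 0 0 0;1 -3 0 0 0;1 -3 0 0 0;1 -3 0 0 0;1 -3 0 0 0"

```text
clock: 8.25
tcp_pos: [0.5711, -0.1746, 0.047]
orientation: [3.14, -0.086, 0.008]
contact_force: [3.2, 1.1, 7.4]
grip_width: -0.0002
```

```bash
python3 -c "
from h import *
togo()
"
```

```text
t 8.25 tcp [ 571.1 -174.6   47. ] yaw -3.15 tilt [ 5.1e-03 -7.0e-04 -1.0e+00] F [3.24 1.12 7.43] M [-0.   -0.5   0.05] w -0.2
```

Request:
carry_out --motion "1 -2 0 0.2 0;1 -3 0 0.1 0;1 -3 0 0 0;1 -3 0 0 0;1 -3 0 0 0;1 -3 0 0 0;1 -3 0 0 0;1 -3 0 0 0"

```text
clock: 9.25
tcp_pos: [0.5487, -0.1733, 0.047]
orientation: [3.14, -0.086, 0.01]
contact_force: [3.0, -0.1, 7.9]
grip_width: -0.0002
```

```bash
python3 -c "
from h import *
from bench import grab_frame
togo()
cv2.imwrite(f'pics/s3.png',grab_frame('side')[:,:,::-1])
crop('side','pics/s3.png',200,90,120,80,5,'pics/c2.png')
"
```

```text
t 9.25 tcp [ 548.7 -173.3   47. ] yaw -3.15 tilt [ 6.2e-03 -8.0e-04 -1.0e+00] F [ 2.96 -0.07  7.89] M [ 0.06 -0.61  0.02] w -0.2
```

View pics/c2.png

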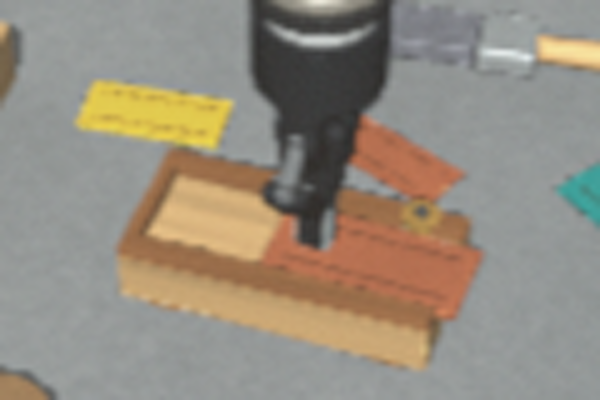

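The slip is past the roller and about 10 mm beyond the mouth. Carrying on.

Request:
carry_out --motion "1 -3 0 0.1 0;1 -4 0 0.1 0;1 -4 0 0 0;1 -4 0 0 0;1 -4 0 0 0;1 -4 0 0 0;1 -4 0 0 0;1 -1 0 0 0"

```text
clock: 10.3
tcp_pos: [0.521, -0.1717, 0.0469]
orientation: [3.14, -0.086, 0.011]
contact_force: [3.3, 0.4, 10.0]
grip_width: -0.0003
```

```bash
python3 -c "
from h import *
from bench import grab_frame
togo()
cv2.imwrite(f'pics/s4.png',grab_frame('side')[:,:,::-1])
crop('side','pics/s4.png',200,90,120,80,5,'pics/c3.png')
"
```

```text
t 10.3 tcp [ 521.  -171.7   46.9] yaw -3.14 tilt [ 6.7e-03 -8.0e-04 -1.0e+00] F [ 3.34  0.39 10.02] M [ 0.18 -0.65 -0.  ] w -0.3
```

View pics/c3.png

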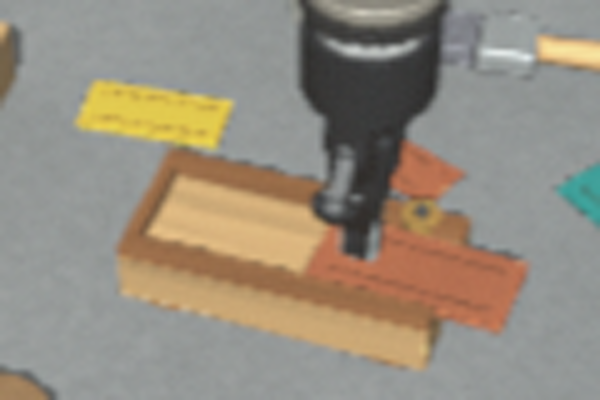

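Request:
carry_out --motion "1 0.5 0 -1 0;1 0 0 -5 0;1 0 0 -20 0;1 0 0 -30 0;0.5 40 0 -30 0;0 50 0 0 0;0 0 0 0 0;0 0 0 0 0"

```text
clock: 11.35
tcp_pos: [0.6065, -0.1767, 0.1301]
orientation: [-3.14, 0.087, 0.005]
contact_force: [-0.1, -0.1, -0.3]
grip_width: 0.0723
```

```bash
cat > m.py <<'E'
from h import *
from bench import grab_frame
import sys
t=sys.argv[1]
togo()
S=8
for n,b in(('top',(290,150,60,110)),('side',(240,115,80,60))):
    src=f'pics/{n}{t}.png';cv2.imwrite(src,grab_frame(n)[:,:,::-1])
    im=up(cv2.imread(src),*b,S);hs=cv2.cvtColor(im,cv2.COLOR_BGR2HSV).astype(int)
    m=((hs[...,0]<=12)&(hs[...,1]>(120 if n=='top' else 100))&(hs[...,2]>110)).astype(np.uint8)*255
    m=cv2.morphologyEx(m,cv2.MORPH_CLOSE,np.ones((13,13)));m=cv2.morphologyEx(m,cv2.MORPH_OPEN,np.ones((9,9)))
    q=quad(m,S,np.array(b[:2]));cv2.polylines(im,[np.int32(((q-b[:2])+.5)*S)],True,(255,0,0),1);cv2.imwrite(f'pics/{n}{t}q.png',im)
    X=ray(n,q,.047);print(n,X[:,:2].round(4).tolist(),'c',X.mean(0).round(4),'len',np.linalg.norm(np.diff(X,axis=0),axis=1).round(4))
a=cv2.imread(f'pics/top{t}q.png');b=cv2.imread(f'pics/side{t}q.png');a=cv2.resize(a,None,fx=.55,fy=.55);b=cv2.resize(b,None,fx=.75,fy=.75)
H=max(a.shape[0],b.shape[0]);cv2.imwrite(f'pics/m{t}.png',np.hstack([cv2.copyMakeBorder(x,0,H-x.shape[0],0,0,0) for x in(a,b)]))
E
python3 m.py 5
```

```text
t 11.35 tcp [ 606.5 -176.7  130.1] yaw -3.18 tilt [-2.9e-03  3.0e-04 -1.0e+00] F [-0.14 -0.05 -0.25] M [ 0.05  0.03 -0.03] w 72.3
top [[0.5441, -0.1445], [0.5406, -0.19], [0.4271, -0.1597], [0.4285, -0.1378]] c [ 0.4851 -0.158   0.047 ] len [0.0456 0.1175 0.022 ]
side [[0.5436, -0.1984], [0.4258, -0.1873], [0.4289, -0.1304], [0.5464, -0.143]] c [ 0.4862 -0.1647  0.047 ] len [0.1183 0.057  0.1181]
```

View pics/m5.png

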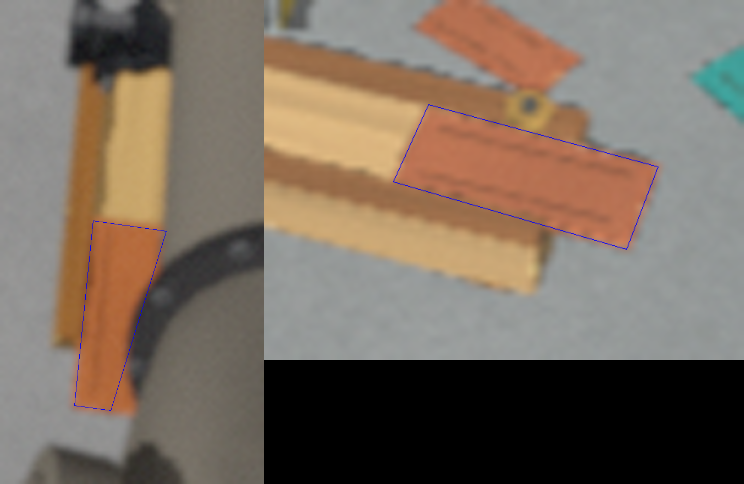

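```bash
python3 - <<'E'
from h import *
crop('','pics/top5.png',295,205,40,45,8,'pics/d1.png');crop('','pics/side5.png',270,125,55,45,8,'pics/d2.png')
a=cv2.imread('pics/d1.png');b=cv2.imread('pics/d2.png')
cv2.imwrite('pics/d.png',np.hstack([a,b]))
H=np.array([.559,-.1743]);u=np.array([np.cos(-.0559),np.sin(-.0559)]);v=np.array([-u[1],u[0]])
def P(x,y,z): return np.r_[H+u*x+v*y,z]
for n in('top','side'):
    for nm,c in(('slip near +y',(-135,30.5,47)),('slip near -y',(-135,-25.5,47)),('holder mouth rim +y',(-95,44.5,51)),('rim -y',(-95,-44.5,51)),('bottom+y',(-95,44.5,0))):
        print(n,nm,proj(n,P(*(np.array(c)/1000))).round(1))
E
```

```text
top slip near +y [[305.8 242.7]]
top slip near -y [[326.8 245.2]]
top holder mouth rim +y [[302.2 227. ]]
top rim -y [[335.4 231. ]]
top bottom+y [[300.4 230.2]]
side slip near +y [[301.5 154.8]]
side slip near -y [[306.6 141.3]]
side holder mouth rim +y [[286.6 153.9]]
side rim -y [[295.2 132.8]]
side bottom+y [[285.6 165.8]]
```

View pics/d.png

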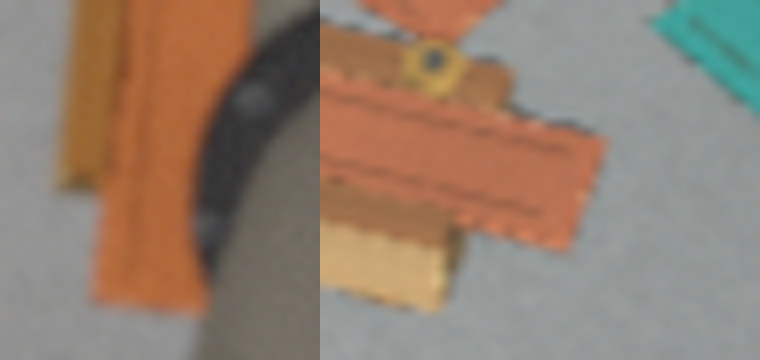

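```bash
python3 -c "
from h import *
togo((.4455,-.1665,.028),-3.2)"
```

```text
t 11.45 tcp [ 606.3 -176.9  130.5] yaw -3.2 tilt [-2.4e-03  1.0e-04 -1.0e+00] F [ 0.59 -0.62 -0.07] M [-0.01  0.07 -0.01] w 84.5
twist 0.0
tool delta mm [-160.9   -1.4  102.8]
```

Request:
carry_out --motion "0 -40 0 0 0;0 -40 0 0 0;0 -40 0 0 0;0 -30 -1 10 0;0 -11 0 20 0;0 0 0 20 0;0 0 0 10 0;0 0 0 0 0"

```text
clock: 12.45
tcp_pos: [0.4466, -0.1667, 0.0708]
orientation: [-3.14, 0.087, 0.002]
contact_force: [0.1, -0.2, 0.2]
grip_width: 0.0854
```

```bash
python3 -c "
from h import *
from bench import grab_frame
togo((.4455,-.1665,.028),-3.2)
cv2.imwrite(f'pics/s6.png',grab_frame('side')[:,:,::-1])
crop('side','pics/s6.png',240,90,120,80,5,'pics/e1.png')
"
```

```text
t 12.45 tcp [ 446.6 -166.7   70.8] yaw -3.17 tilt [-1.4e-03  3.0e-04 -1.0e+00] F [ 0.07 -0.17  0.17] M [ 0.02 -0.01 -0.03] w 85.4
twist 0.0005
tool delta mm [-1.1 -0.1 42.8]
```

View pics/e1.png

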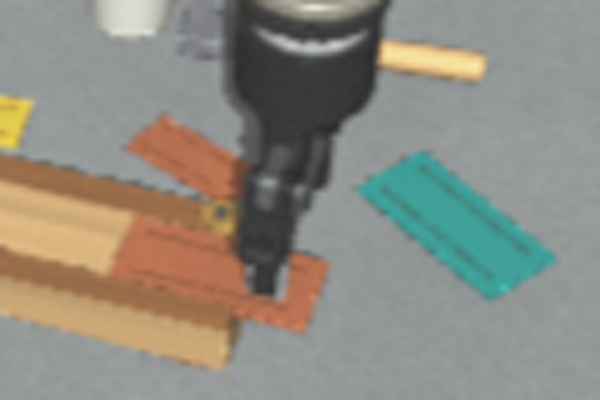

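Request:
carry_out --motion "0 -1 0 10 0;0 0 0 10 0;0 0 0 10 0;0 0 0 10 0;0 0 0 3 0;0.1 0 0 0 0;0.2 0 0 0 0;0.25 0 0 0 0" --newtons 20

```text
clock: 13.5
tcp_pos: [0.4466, -0.1668, 0.0285]
orientation: [3.14, -0.087, 0.001]
contact_force: [-0.4, 0.4, 0.2]
grip_width: 0.064
```

```bash
python3 -c "
from h import *
from bench import grab_frame
togo((.4455,-.1665,.028),-3.2)
cv2.imwrite(f'pics/s7.png',grab_frame('side')[:,:,::-1])
crop('side','pics/s7.png',240,90,120,80,5,'pics/e2.png')
"
```

```text
t 13.5 tcp [ 446.6 -166.8   28.5] yaw -3.17 tilt [ 6.e-04 -2.e-04 -1.e+00] F [-0.43  0.39  0.21] M [ 0.01  0.03 -0.04] w 64.0
twist 0.0006
tool delta mm [-1.1 -0.2  0.5]
```

View pics/e2.png

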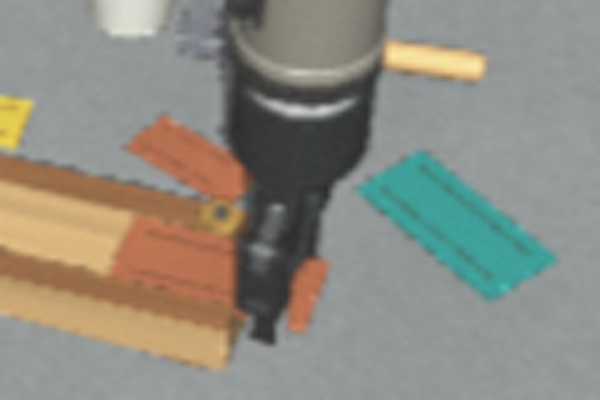

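Request:
carry_out --motion "0.25 -3 0 0 0;0.25 0 0 0 0;0.28 0 0 0 0;0.29 0 0 0 0;0.30 0 0 0 0;0.305 0 0 0 0;0.31 0 0 0 0;0.31 0 0 0 0"

```text
clock: 14.55
tcp_pos: [0.4434, -0.1665, 0.0281]
orientation: [-3.14, 0.087, 0.0]
contact_force: [-1.4, 0.5, 1.0]
grip_width: 0.0587
```

```bash
python3 -c "
from h import *
togo()
"
```

```text
t 14.55 tcp [ 443.4 -166.5   28.1] yaw -3.16 tilt [-0.  0. -1.] F [-1.37  0.49  0.99] M [ 0.27  0.01 -0.01] w 58.7
```

Request:
carry_out --motion "0.315 0 0 0 0;0.32 0 0 0 0;0.325 0 0 0 0;0.33 0 0 0 0;0.33 0 0 0 0;0.33 0 0 0 0;0.33 0 0 0 0;0.33 0 0 0 0"

```text
clock: 15.55
tcp_pos: [0.4434, -0.1665, 0.0281]
orientation: [-3.14, 0.087, -0.0]
contact_force: [0.3, 0.4, 0.1]
grip_width: 0.0572
```

```bash
python3 -c "
from h import *
togo()
"
```

```text
t 15.55 tcp [ 443.4 -166.5   28.1] yaw -3.17 tilt [ 0.  0. -1.] F [0.3  0.35 0.14] M [0.32 0.05 0.07] w 57.2
```

Request:
carry_out --motion "0.335 0 0 0 0;0.34 0 0 0 0;0.345 0 0 0 0;0.36 0 0 0 0;0.38 0 0 0 0;0.4 0 0 0 0;0.4 0 0 0 0;0.4 0 0 0 0" --newtons 25

```text
clock: 16.55
tcp_pos: [0.4434, -0.1665, 0.0282]
orientation: [3.14, -0.087, 0.0]
contact_force: [-1.5, 1.4, 3.3]
grip_width: 0.0555
```

```bash
python3 -c "
from h import *
togo()
"
```

```text
t 16.55 tcp [ 443.4 -166.5   28.2] yaw -3.16 tilt [ 0. -0. -1.] F [-1.53  1.43  3.31] M [0.45 0.09 0.01] w 55.5
```

Request:
carry_out --motion "0.6 0 0 0 0;0.6 0 0 -0.4 0;0.6 0 0 -0.5 0;0.6 0 0 -1 0;0.6 0 0 -1 0;0.6 0 0 -1 0;0.6 0 0 -1 0;0.6 0 0 0 0" --newtons 30

```text
clock: 17.55
tcp_pos: [0.4434, -0.1665, 0.0331]
orientation: [3.14, -0.087, 0.0]
contact_force: [-1.1, 2.6, -0.8]
grip_width: 0.0552
```

```bash
python3 -c "
from h import *
from bench import grab_frame
togo()
cv2.imwrite(f'pics/s8.png',grab_frame('side')[:,:,::-1])
crop('side','pics/s8.png',240,90,120,80,5,'pics/e3.png')
"
```

```text
t 17.55 tcp [ 443.4 -166.5   33.1] yaw -3.17 tilt [ 0.e+00 -1.e-04 -1.e+00] F [-1.14  2.61 -0.75] M [0.26 0.07 0.06] w 55.2
```

View pics/e3.png

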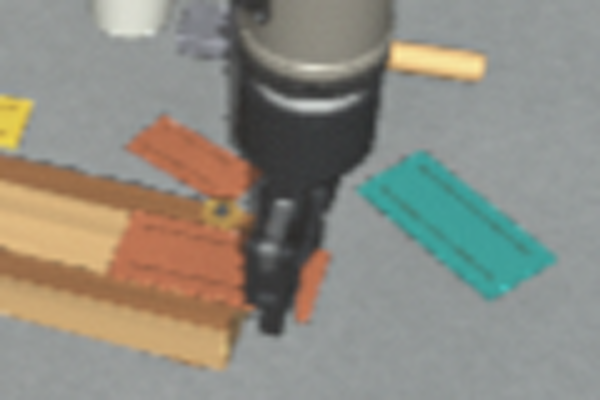

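Request:
carry_out --motion "0.6 0 0 -2 0;0.6 0 0 -3 0;0.6 0 0 -4 0;0.6 0 0 -8 0;0.6 0 0 -15 0;0.6 0 0 -25 0;0.6 0 0 -25 0;0.6 0 0 0 0"

```text
clock: 18.6
tcp_pos: [0.445, -0.1671, 0.1176]
orientation: [3.139, -0.087, 0.008]
contact_force: [0.9, 1.2, -0.6]
grip_width: 0.055
```

```bash
python3 -c "
from h import *
from bench import grab_frame
togo()
cv2.imwrite(f'pics/s9.png',grab_frame('side')[:,:,::-1])
crop('side','pics/s9.png',200,50,150,110,5,'pics/e4.png')
"
```

```text
t 18.6 tcp [ 445.  -167.1  117.6] yaw -3.18 tilt [ 0.0048 -0.0014 -1.    ] F [ 0.9   1.16 -0.6 ] M [-0.04 -0.05 -0.  ] w 55.0
```

View pics/e4.png

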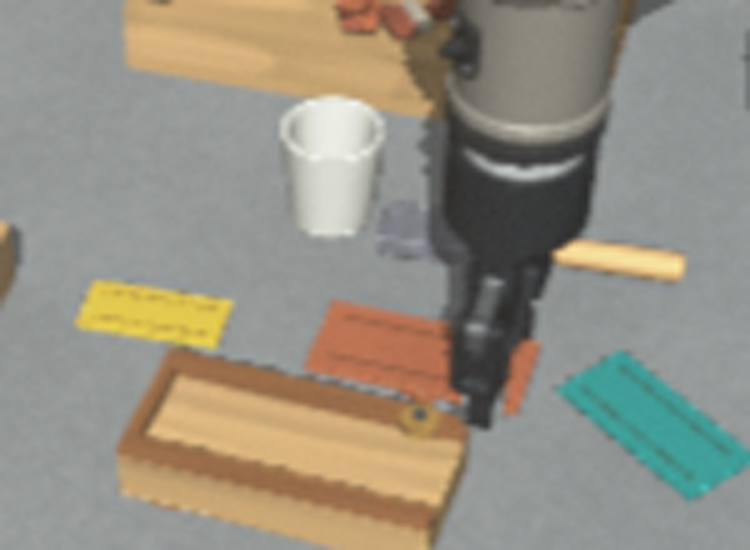

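The slip is clear of the holder and held level. Now I'll carry it across to the rest.

```bash
python3 -c "
from h import *
togo((.5562,.2161,.075),5.15)
"
```

```text
t 18.65 tcp [ 444.1 -166.8  116.3] yaw -3.18 tilt [ 2.7e-03 -8.0e-04 -1.0e+00] F [-1.09  0.29 -0.92] M [-0.    0.07 -0.01] w 55.1
twist -0.1453
tool delta mm [  90.6 -388.6   41.3]
```

Request:
carry_out --motion "0.6 5 -20 0 0;0.6 10 -40 0 0;0.6 10 -45 0 0;0.6 11 -48 0 0;0.6 11 -48 0 0;0.6 11 -48 0 0;0.6 11 -48 0 0;0.6 10 -40 0 0"

```text
clock: 19.65
tcp_pos: [0.5405, 0.1675, 0.1141]
orientation: [3.14, -0.085, -0.002]
contact_force: [1.0, -1.3, -0.5]
grip_width: 0.0549
```

Request:
carry_out --motion "0.6 7 -30 0 0;0.6 4 -18 0 0;0.6 0 -4 0 -0.05;0.6 0 0 5 -0.05;0.6 0 0 10 -0.045;0.6 0 0 3 0;0.6 0 0 0 0;0.6 0 0 0 0"

```text
clock: 20.65
tcp_pos: [0.5549, 0.2168, 0.0973]
orientation: [-3.138, -0.14, -0.001]
contact_force: [0.0, -0.9, -0.3]
grip_width: 0.0548
```

```bash
python3 -c "
from h import *
from bench import grab_frame
togo((.5562,.2161,.075),5.15)
for n in('top','side'): cv2.imwrite(f'pics/{n}10.png',grab_frame(n)[:,:,::-1])
crop('','pics/side10.png',150,170,110,110,5,'pics/f1.png');crop('','pics/top10.png',145,110,80,110,5,'pics/f2.png')
a=cv2.imread('pics/f1.png');b=cv2.imread('pics/f2.png');cv2.imwrite('pics/f.png',cv2.resize(np.hstack([a,b]),None,fx=.84,fy=.84))
"
```

```text
t 20.65 tcp [554.9 216.8  97.3] yaw 5.12 tilt [ 4.e-04  1.e-04 -1.e+00] F [ 0.01 -0.91 -0.25] M [-0.02  0.1   0.  ] w 54.8
twist -0.0005
tool delta mm [ 1.2  0.9 22.3]
```

View pics/f.png

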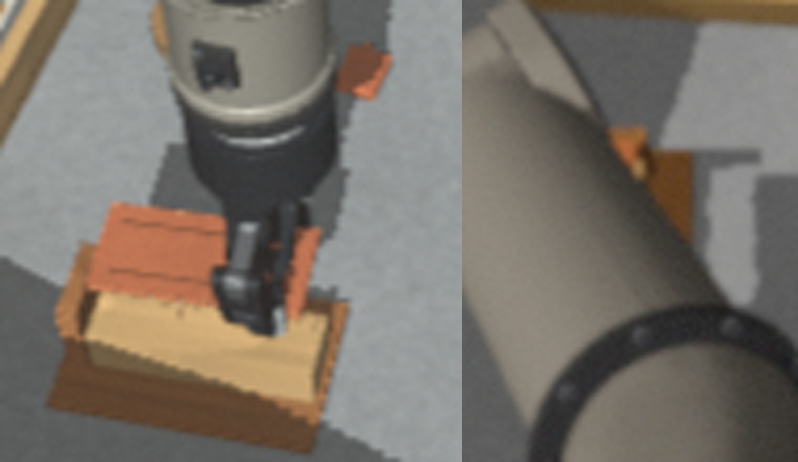

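```bash
python3 - <<'E'
from h import *
o,M=togo()
S=8;b=(160,205,45,50)
im=up(cv2.imread('pics/side10.png'),*b,S);hs=cv2.cvtColor(im,cv2.COLOR_BGR2HSV).astype(int)
m=((hs[...,0]<=12)&(hs[...,1]>100)&(hs[...,2]>140)).astype(np.uint8)*255
m=cv2.morphologyEx(m,cv2.MORPH_OPEN,np.ones((9,9)))
cv2.imwrite('pics/g1.png',np.hstack([im,cv2.cvtColor(m,cv2.COLOR_GRAY2BGR)]))
p=o['tcp_pos'];z=p[2]+.0189
for px in((176.7,218.8),(171.3,236.4)): print(ray('side',px,z).round(4))
def P(x,y,zz): return p+M@np.array([x,y,0])+np.array([0,0,zz])
# far corners predicted if offset 43 (tool->centre)
for y in(-.0278,.0278): print('pred',proj('side',P(.103,y,.0189)).round(1))
c=np.array([.611,.2210]);u=np.array([.99596,.0898]);v=np.array([-u[1],u[0]])
for x,y,zz in((60,20,.037),(60,-20,.037),(-75,20,.037),(-75,-20,.037),(60,25,.067),(60,-25,.067)): print((x,y),proj('side',np.r_[c+u*x/1e3+v*y/1e3,zz]).round(1),proj('top',np.r_[c+u*x/1e3+v*y/1e3,zz]).round(1))
E
```

```text
t 20.75 tcp [554.9 217.   97.4] yaw 5.14 tilt [ 5.e-04  2.e-04 -1.e+00] F [ 0.46 -0.71 -1.07] M [-0.02  0.08 -0.03] w 54.8
[[0.6572 0.2055 0.1163]]
[[0.6507 0.2541 0.1163]]
pred [[169.6 235.9]]
pred [[176.7 216.2]]
(60, 20) [[170.4 249.4]] [[172.8 148.3]]
(60, -20) [[175.2 235.6]] [[187.1 147.9]]
(-75, 20) [[224.2 258.5]] [[172.1 195. ]]
(-75, -20) [[227.9 244.4]] [[186.7 194.7]]
(60, 25) [[167.9 244.7]] [[169.2 144.7]]
(60, -25) [[174.1 227.4]] [[187.4 144.3]]
```

View pics/g1.png

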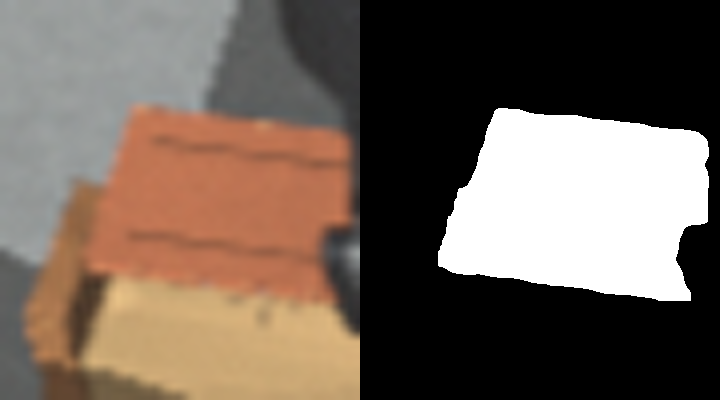

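```bash
python3 - <<'E'
from h import *
crop('','pics/side0.png',155,225,85,55,9,'pics/g2.png')
E
```

```text
(no output)
```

View pics/g2.png

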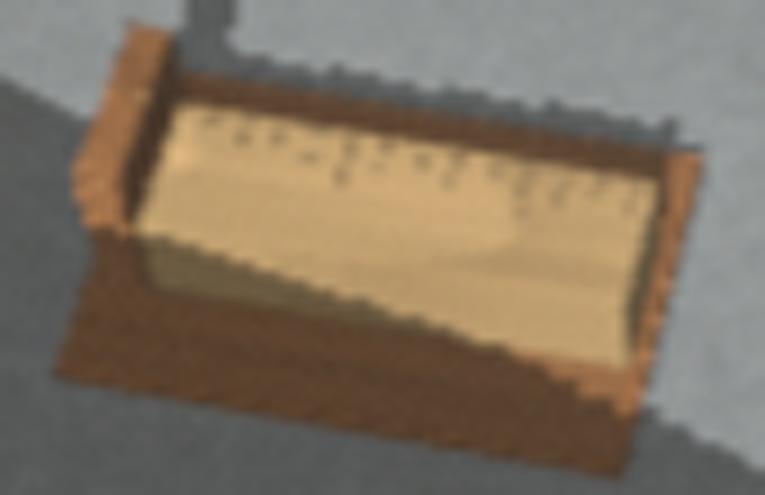

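Request:
carry_out --motion "0.6 1 1 10 0;0.6 0 0 15 0;0.6 0 0 15 0;0.6 0 0 12 0;0.6 0 0 8 0;0.6 0 0 4 0;0.6 0 0 3 0;0.6 0 0 0 0"

```text
clock: 21.75
tcp_pos: [0.5559, 0.2161, 0.0302]
orientation: [-3.138, -0.141, -0.0]
contact_force: [-0.2, -0.1, -0.9]
grip_width: 0.055
```

```bash
python3 -c "
from h import *
from bench import grab_frame
togo((.5562,.2161,.025),5.15)
for n in('side',): cv2.imwrite(f'pics/{n}11.png',grab_frame(n)[:,:,::-1])
crop('','pics/side11.png',150,190,100,90,7,'pics/i1.png')
"
```

```text
t 21.75 tcp [555.9 216.1  30.2] yaw 5.14 tilt [ 3.e-04  1.e-04 -1.e+00] F [-0.19 -0.1  -0.95] M [-0.03  0.03 -0.05] w 55.0
twist -0.0002
tool delta mm [ 0.3 -0.   5.2]
```

View pics/i1.png

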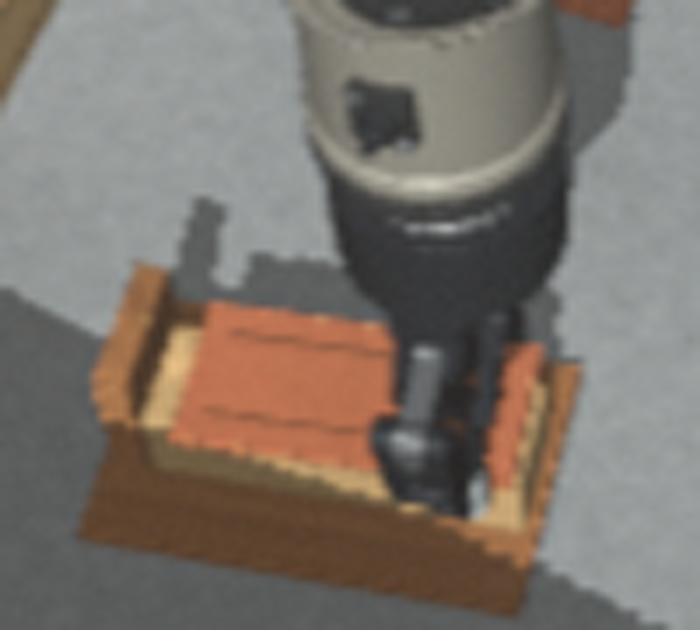

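Request:
carry_out --motion "0.6 0 0 1 0;0.6 0 0 1 0;0.6 0 0 1 0;0.6 0 0 1 0;0.6 0 0 0.5 0;0.6 0 0 0 0;0.6 0 0 0 0;0.6 0 0 0 0"

```text
clock: 22.8
tcp_pos: [0.5559, 0.216, 0.0256]
orientation: [-3.138, -0.141, -0.0]
contact_force: [-0.3, -0.4, -0.5]
grip_width: 0.055
```

Request:
carry_out --motion "0.6 0 0 0.5 0;0.6 0 0 0.5 0;0.6 0 0 0.5 0;0.6 0 0 0 0;0.6 0 0 0 0;0.6 0 0 0 0;0.6 0 0 0 0;0.6 0 0 0 0"

```text
clock: 23.8
tcp_pos: [0.5559, 0.216, 0.0241]
orientation: [3.138, 0.141, 0.0]
contact_force: [-0.2, -0.8, -0.4]
grip_width: 0.0547
```

Request:
carry_out --motion "0.6 0 0 0.5 0;0.6 0 0 0.5 0;0.6 0 0 0.5 0;0.6 0 0 0 0;0.6 0 0 0 0;0.6 0 0 0 0;0.6 0 0 0 0;0.6 0 0 0 0"

```text
clock: 24.8
tcp_pos: [0.5559, 0.216, 0.0239]
orientation: [3.138, 0.141, 0.001]
contact_force: [-4.6, -1.5, 12.0]
grip_width: 0.0549
```

```bash
python3 -c "
from h import *
togo()"
```

```text
t 24.8 tcp [555.9 216.   23.9] yaw 5.14 tilt [ 4.e-04 -2.e-04 -1.e+00] F [-4.56 -1.46 11.99] M [-0.32  0.94  0.01] w 54.9
```

Request:
carry_out --motion "0.6 0 0 -0.6 0;0.6 0 0 -0.6 0;0.6 0 0 0 0;0.6 1 0 0 0;0.6 1 0 0 0;0.6 1 0 0 0;0.6 1 0 0 0;0.6 0 0 0 0"

```text
clock: 25.8
tcp_pos: [0.5597, 0.2167, 0.0239]
orientation: [-3.138, -0.141, 0.0]
contact_force: [-2.4, 0.4, 4.9]
grip_width: 0.055
```

```bash
python3 -c "
from h import *
from bench import grab_frame
togo((.5562,.2161,.025),5.15)
for n in('side',): cv2.imwrite(f'pics/{n}12.png',grab_frame(n)[:,:,::-1])
crop('','pics/side12.png',150,190,100,90,7,'pics/i2.png')
"
```

```text
t 25.8 tcp [559.7 216.7  23.9] yaw 5.16 tilt [-2.e-04  2.e-04 -1.e+00] F [-2.4   0.36  4.87] M [-0.03  0.41  0.03] w 55.0
twist 0.0001
tool delta mm [-3.6  0.3 -1.1]
```

View pics/i2.png

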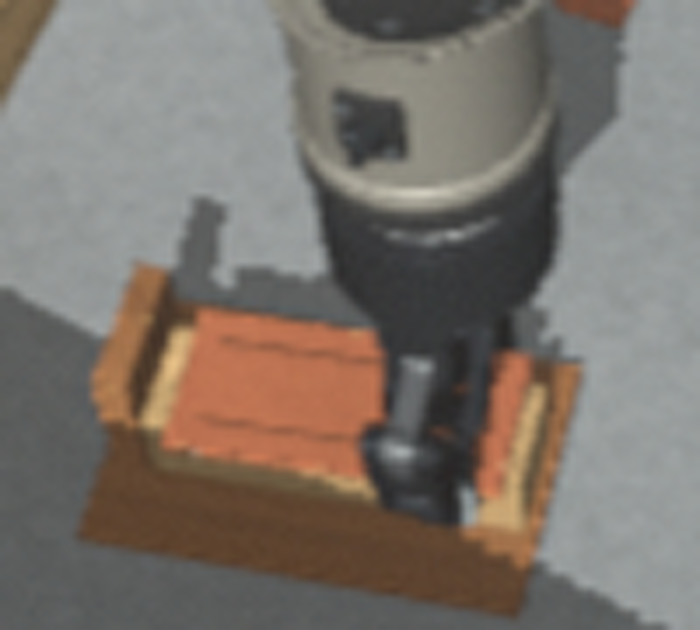

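Request:
carry_out --motion "0.6 0 0 -0.3 0;0.6 1 0 0 0;0.6 1 0 0 0;0.6 1 0 0 0;0.6 1 0 0 0;0.6 0.5 0 0 0;0.6 0 0 0 0;0.6 0 0 0 0"

```text
clock: 26.85
tcp_pos: [0.5644, 0.2167, 0.024]
orientation: [3.138, 0.141, 0.0]
contact_force: [-0.5, 0.6, -1.0]
grip_width: 0.0552
```

Request:
carry_out --motion "0.6 0.5 0 0 0;0.6 0 0 0 0;0.6 0.5 0 0 0;0.6 0 0 0 0;0.6 0.5 0 0 0;0.6 0 0 0 0;0.6 0 0 0 0;0.6 0 0 0 0"

```text
clock: 27.85
tcp_pos: [0.5658, 0.2169, 0.0241]
orientation: [-3.138, -0.141, -0.0]
contact_force: [0.4, -0.2, -0.3]
grip_width: 0.0552
```

```bash
python3 -c "
from h import *
from bench import grab_frame
togo((.5562,.2161,.025),5.15)
for n in('side',): cv2.imwrite(f'pics/{n}13.png',grab_frame(n)[:,:,::-1])
crop('','pics/side13.png',150,190,100,90,7,'pics/i3.png')
"
```

```text
t 27.85 tcp [565.8 216.9  24.1] yaw 5.14 tilt [ 1.e-04  0.e+00 -1.e+00] F [ 0.44 -0.22 -0.33] M [-0.03  0.01 -0.04] w 55.2
twist -0.0001
tool delta mm [-9.7 -0.  -0.9]
```

View pics/i3.png

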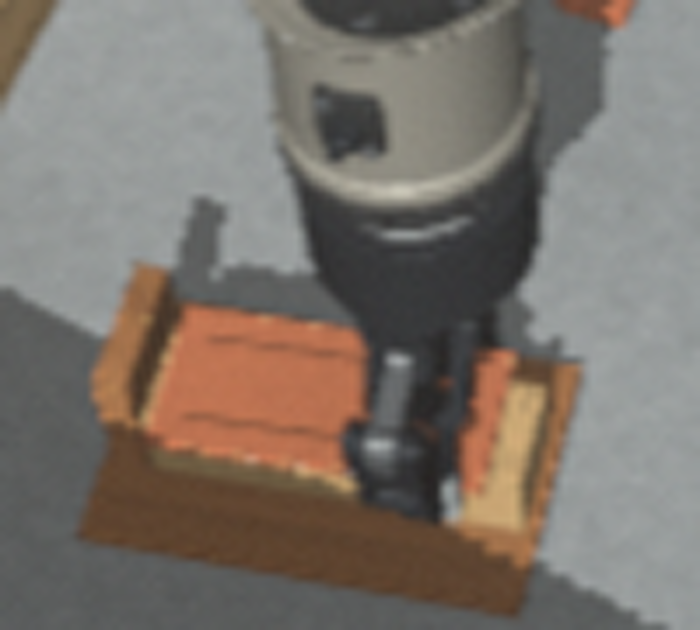

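Request:
carry_out --motion "0.6 0.5 0 0.1 0;0.6 0 0 0 0;0.6 0.5 0 0 0;0.6 0 0 0 0;0.6 0.5 0 0 0;0.6 0 0 0 0;0.6 0 0 0 0;0.6 0 0 0 0"

```text
clock: 28.9
tcp_pos: [0.5674, 0.2171, 0.024]
orientation: [-3.138, -0.141, -0.0]
contact_force: [-0.4, 0.2, -0.1]
grip_width: 0.0551
```

Request:
carry_out --motion "0.6 0.5 0 0.1 0;0.6 0 0 0 0;0.6 0.5 0 0 0;0.6 0 0 0 0;0.6 0 0 0 0;0.6 0 0 0 0;0.6 0 0 0 0;0.6 0 0 0 0"

```text
clock: 29.9
tcp_pos: [0.5681, 0.2172, 0.0239]
orientation: [3.138, 0.141, -0.0]
contact_force: [-2.0, -0.1, 5.4]
grip_width: 0.0548
```

```bash
python3 -c "
from h import *
togo((.5562,.2161,.025),5.15)
"
```

```text
t 29.9 tcp [568.1 217.2  23.9] yaw 5.15 tilt [-2.e-04 -0.e+00 -1.e+00] F [-1.99 -0.09  5.43] M [ 0.05  0.63 -0.  ] w 54.8
twist -0.0
tool delta mm [-12.    0.   -1.1]
```

Request:
carry_out --motion "0.6 0 0 -0.2 0;0.6 0 0 0 0;0.6 0.3 0 0 0;0.6 0 0 0 0;0.6 0 0 0 0;0.6 0 0 0 0;0.6 0 0 0 0;0.6 0 0 0 0"

```text
clock: 30.9
tcp_pos: [0.5682, 0.2171, 0.0239]
orientation: [3.138, 0.141, -0.001]
contact_force: [-4.7, 0.7, 3.6]
grip_width: 0.0548
```

```bash
python3 -c "
from h import *
from bench import grab_frame
togo((.5562,.2161,.025),5.15)
for n in('side',): cv2.imwrite(f'pics/{n}14.png',grab_frame(n)[:,:,::-1])
crop('','pics/side14.png',150,190,100,90,7,'pics/i4.png')
"
```

```text
t 30.9 tcp [568.2 217.1  23.9] yaw 5.15 tilt [-6.e-04 -2.e-04 -1.e+00] F [-4.7   0.73  3.65] M [ 0.07  1.04 -0.05] w 54.8
twist -0.0
tool delta mm [-12.1  -0.   -1.1]
```

View pics/i4.png

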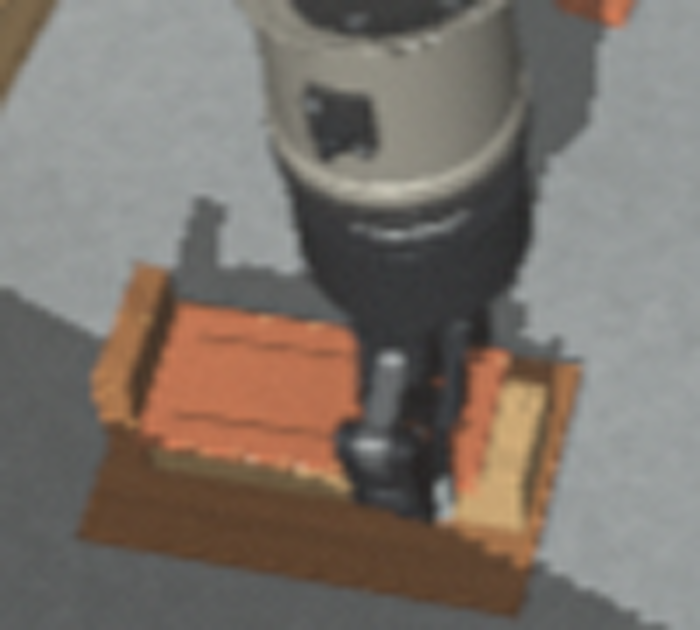

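It's touching the headboard: the push gives −4.7 N with no further motion. I'll relieve the load and let go.

Request:
carry_out --motion "0.6 0 0 -0.3 0;0.6 -0.1 0 0 0;0.34 0 0 0 0;0.32 0 0 0 0;0.3 0 0 0 0;0.25 0 0 0 0;0.15 0 0 0 0;0.15 0 0 0 0" --newtons 20

```text
clock: 31.95
tcp_pos: [0.5685, 0.2172, 0.0244]
orientation: [-3.138, -0.141, -0.0]
contact_force: [0.2, -0.4, -0.0]
grip_width: 0.0728
```

```bash
python3 -c "
from h import *
togo()
"
```

```text
t 31.95 tcp [568.5 217.2  24.4] yaw 5.15 tilt [ 2.e-04  0.e+00 -1.e+00] F [ 0.19 -0.42 -0.04] M [ 0.01  0.02 -0.03] w 72.8
```

Now I'll lift clear and move back so both cameras can see the slip.

Request:
carry_out --motion "0.1 0 0 -10 0;0.1 0 0 -20 0;0.1 0 0 -30 0;0.1 0 0 -40 0;0.1 -20 20 -40 0;0.1 -30 50 0 0;0.1 -20 50 0 0;0.1 0 50 0 0"

```text
clock: 32.95
tcp_pos: [0.5129, 0.0402, 0.1662]
orientation: [3.138, 0.143, 0.003]
contact_force: [1.1, 0.0, -0.5]
grip_width: 0.0772
```

Request:
carry_out --motion "0.1 0 50 0 0;0.1 0 55 0 0;0.1 0 55 0 0;0.1 0 55 0 0;0.1 0 50 0 0;0.1 0 30 0 0;0.1 0 0 0 0;0.1 0 0 0 0"

```text
clock: 33.95
tcp_pos: [0.5408, -0.2511, 0.1653]
orientation: [-3.138, -0.142, -0.002]
contact_force: [0.1, -0.2, 0.4]
grip_width: 0.0767
```

```bash
python3 - <<'E'
from h import *
from bench import grab_frame
togo()
for n in('side','top'): cv2.imwrite(f'pics/{n}15.png',grab_frame(n)[:,:,::-1])
crop('','pics/side15.png',150,215,90,65,5,'pics/j1.png');crop('','pics/top15.png',150,125,65,80,5,'pics/j2.png')
S=8
for n,b in(('top',(155,130,60,80)),('side',(160,225,80,55))):
    im=up(cv2.imread(f'pics/{n}15.png'),*b,S);hs=cv2.cvtColor(im,cv2.COLOR_BGR2HSV).astype(int)
    m=((hs[...,0]<=12)&(hs[...,1]>100)&(hs[...,2]>140)).astype(np.uint8)*255
    m=cv2.morphologyEx(m,cv2.MORPH_CLOSE,np.ones((13,13)));m=cv2.morphologyEx(m,cv2.MORPH_OPEN,np.ones((9,9)))
    q=quad(m,S,np.array(b[:2])); X=ray(n,q,.043); print(n,X[:,:2].round(4).tolist(),X.mean(0).round(4),np.linalg.norm(np.diff(X,axis=0),axis=1).round(4))
    c=np.array([.611,.2210]);u=np.array([.99596,.0898]);v=np.array([-u[1],u[0]]);d=X[:,:2]-c;print('rest frame',np.c_[d@u,d@v].round(4).tolist())
a=cv2.imread('pics/j1.png');b=cv2.imread('pics/j2.png');H=max(a.shape[0],b.shape[0])
cv2.imwrite('pics/j.png',np.hstack([cv2.copyMakeBorder(x,0,H-x.shape[0],0,0,0) for x in(a,b)]))
E
```

```text
t 33.95 tcp [ 540.8 -251.1  165.3] yaw 5.2 tilt [ 1.1e-03  5.0e-04 -1.0e+00] F [ 0.07 -0.24  0.37] M [ 0.05 -0.    0.01] w 76.7
top [[0.672, 0.1969], [0.5539, 0.186], [0.5497, 0.2408], [0.6674, 0.254]] [0.6107 0.2194 0.043 ] [0.1186 0.055  0.1184]
rest frame [[0.0586, -0.0295], [-0.06, -0.0297], [-0.0593, 0.0253], [0.0591, 0.0279]]
side [[0.6728, 0.2015], [0.5539, 0.1891], [0.5478, 0.245], [0.6669, 0.2595]] [0.6104 0.2238 0.043 ] [0.1196 0.0563 0.12  ]
rest frame [[0.0598, -0.025], [-0.0597, -0.0267], [-0.0608, 0.0296], [0.0592, 0.0333]]
```

View pics/j.png

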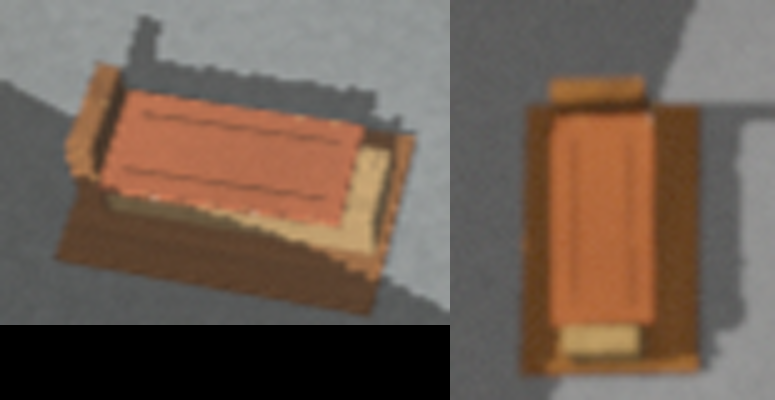

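View pics/top15.png

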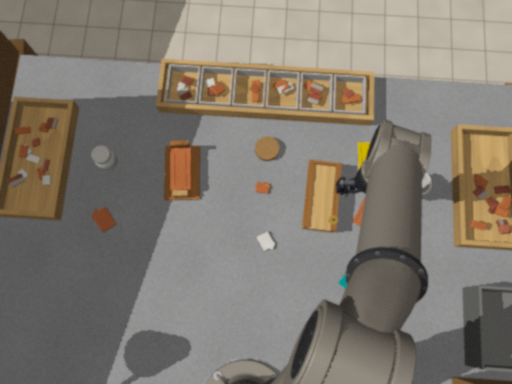

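The slip lies flat on the bed against the headboard. Its centre is within about 2 mm of home in both views, and the gripper is clear of everything. Handing in.

```bash
python3 -c "
from bench import r
print(r.hand_in())"
```

```text
the job is handed in; nothing more can be done
None
```

The slip is home on the measuring rest, and I handed the job in at about 34 s of the 67 s allowed.

- **Sliding out:** I pressed with closed fingertips, reading 5 to 10 N. The slip slid past the roller until about 38 mm, roughly a third of its length, hung over the open end.
- **Lifting:** I gripped the overhang by its long edges at 25 to 30 N and lifted it straight out.
- **Placing:** I laid it on the bed and slid it up to the headboard. The highest force I read was 12 N, as it touched down on the bed. At the headboard it read 4.7 N with no further motion. Then I let go and moved the arm clear.

**Last checks:**
- **Position:** along the rest, both cameras put the slip's centre within 1 mm of home.
- **Sideways:** the two views disagree: the top view says about 1.5 mm to the right of the middle, the side view about 2–3 mm to the left. The side camera also read about 2 mm too far left at the holder, so I trust the top view more.
- **Angle:** the slip looked about 0.7° off the bed's own line, which is close to what these pictures can resolve.
- **Flushness:** this rests on the contact force and the pictures, which show no visible gap.
- **Other things:** those I could see in the last top view looked unmoved. The arm hid part of the right-hand side (cup and brush) in that picture.

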